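Load and close the dry-storage box

ROBOT

A 6-joint arm with a two-finger parallel gripper is mounted at the origin on the work surface. World frame = base frame: x ahead of the robot, y to its left, z up, the work surface at z = 0. Lengths are in m, angles in degrees, forces in N, time in s.
With the tool pointing down it reaches from about 0.325 to 0.775 m from the base axis. Payload 5.5 kg.
Tool frame: the origin (TCP) lies at the centre of the arm's flange, where the gripper is bolted on; the fingertips stand 182 mm ahead of it and the grasp point (between the pads) lies 163 mm ahead of it; z points along the fingers, y is the direction in which the jaws open and shut (so a half turn about z gives the same grasp; the last joint's range is limited). The gripper opens to 88 mm and grips with 3 to 60 N. Pads are 20 mm wide; open, the fingers measure 115 mm over their backs; the gripper's body (75 mm by 178 mm) begins 61 mm behind the grasp point.
Start: joints at [60.636, 5.22, 70.514, -0, 104.267, -3.249], TCP at [0.264, 0.539, 0.405] pointing down, gripper open.
Joint ranges: [-164.24, 164.24], [-49.07, 125.15], [9.68, 141.18], [-86.29, 266.29], [3.28, 154.24], [-151.56, 151.56]. Speed limits (degrees/s): [147.25, 147.25, 172.46, 180, 180, 180].

INTERFACE

Orientations are given as [roll, pitch, yaw] about the fixed x, y, z axes, in that order (R = Rz(yaw) Ry(pitch) Rx(roll)).
In Python, from station import r gives the robot as it stands. The module is installed in compiled form; this text tells all that it offers. Calls block until the motion is done:
- r.reach(position, orientation): joint-space move of the TCP to a pose.
- r.servo_line(position, rotation=None, speed=0.15): straight line of the TCP; rotation=None keeps the orientation; speed is the mean speed in m/s.
- r.move_joints(angles): joint-space move.
- r.let_go() and r.grab(squeeze=None): open the fingers fully, or close them until they stop; squeeze is the grip in N (None keeps the last).
- r.wait(seconds).
- r.inverse_kinematics(position, orientation): joint angles nearest the present ones, or None.
- r.sense(): the state.
- r.snapshot(name): name is "side" or "top" or "wrist"; returns a dict with "frame" (400x640x3 uint8, red, green, blue), "fx", "fy", "cx", "cy" (pixels), "R" (3x3) and "t" (3): a world point X has camera coordinates R X + t. Camera axes: x right, y down, z forward; pixel columns grow to the right and rows downward; lengths in m; the calibration is good to about 2 mm. A picture is of the moment at which its call begins. There is no depth.
A pose or a line that the arm cannot do raises r.IKError and nothing moves.
- r.hand_in(): hands the job in, once; it reports no verdict.
The state is a dict: "clock": time; "joints": joint angles; "joint_vel": joint speeds; "joint_torque": joint torques, N m; "tcp_pos": TCP position; "orientation": TCP orientation; "contact_force": force on the tool from outside, world axes, zero at the start; "torque": the same for the moment, N m; "opening": finger opening in m.
Only numpy, scipy, OpenCV 4.12 (cv2) and the standard library are available. Lean on these libraries where they do the work, as an engineer would, in place of code of your own. Each camera call takes 0.05 s, during which the arm holds its last target. There are 200 camera calls.

TASK

Load the clear dry-storage box and close it up: stand every sample jar upright in its larger bay and empty all the drying balls out of the steel cup into its smaller bay, and stand the cup back upright on the bench. When everything is in, put the lid on so that it sits fully down on the rim, then swing the clamp down until its foot rests on the lid. Leave the tissue roll and the spray bottle undisturbed.

Things in the scene. Friction and masses are not known exactly. Their poses are not given: they have to be found in the camera images.
- drybox: clear plastic box on a grey base board, fixed to the bench. Origin: centre of the board's underside; x along its length, z up. Walls 256 x 118 mm outside, 5 mm thick; inner floor 13 mm, dark rim 70 mm above the bench. A white cross wall 4 mm thick at x = +39 mm, top 58 mm above the bench, parts larger jar bay (-x) from smaller ball bay (+x). Steel clamp bracket beside the -y wall, to y = -107 mm
- jar_bay (a point): centre of the jar bay's floor, 13 mm above the bench; the bay is 160 mm along the box's x and 108 mm along y; axes as the box's. Wide enough for three jars in a row along x at about 52 mm spacing
- ball_bay (a point): centre of the ball bay's floor, 13 mm above the bench; the bay is 82 mm along the box's x and 108 mm along y, 57 mm deep to the rim; axes as the box's
- rim (a point): centre of the box's opening at rim height, 70 mm above the bench; axes as the box's. The seated lid's origin is 14 mm below this point
- lid: loose blue lid, 0.25 kg, 274 x 136 mm (x, y), right way up. Origin: centre of the underside of its skirt; z up. Skirt 14 mm deep, goes over the outside of the box's walls with 5 mm play each side, either way round; top plate 14 to 20 mm above the origin. Black upright handle block in the middle: 44 mm long along x, 14 mm thick along y, 20 to 52 mm above the origin
- clamp (a joint): angle (rad) of the hold-down clamp arm, hinged beside the box's -y wall about the box's x. At the start about 1.75 to 2.1: arm up, leaning outwards away from the box; 0 = level over the box with its rubber foot resting on the seated lid (without lid it drops to -0.15). Stays where it is left; hinge friction about 0.12 N m (1.5 to 2 N at the bar)
- clamp_hinge (a point): middle of the clamp's hinge axis, fixed to the box at x = -70 mm, y = -87 mm, 92 mm above the bench; axes as the box's
- clamp_bar (a point): middle of the black cross bar at the end of the clamp arm, 16 mm thick, 44 mm long along the box's x. At joint value a it lies 80 cos(a) mm towards the box's +y and 80 sin(a) mm above the hinge (within 2 mm). The arm is a flat steel strip 14 mm wide, 8 mm thick, from the hinge to the middle of the bar
- cup: loose open steel cup, 0.15 kg, 60 mm high, outside diameter 67 mm at the rim tapering to 60 mm at the foot, wall 3 mm, floor 4 mm; stands on the bench with the drying balls in it. Origin: centre of its underside, z up through the mouth
- ball1: white ceramic drying ball, 17 mm diameter, 10 g, in the cup at the start; origin at its centre. May be absent (4 to 7 balls are there)
- ball2: white ceramic drying ball, 17 mm diameter, 10 g, in the cup at the start; origin at its centre. May be absent (4 to 7 balls are there)
- ball3: white ceramic drying ball, 17 mm diameter, 10 g, in the cup at the start; origin at its centre. May be absent (4 to 7 balls are there)
- ball4: white ceramic drying ball, 17 mm diameter, 10 g, in the cup at the start; origin at its centre. May be absent (4 to 7 balls are there)
- ball5: white ceramic drying ball, 17 mm diameter, 10 g, in the cup at the start; origin at its centre. May be absent (4 to 7 balls are there)
- ball6: white ceramic drying ball, 17 mm diameter, 10 g, in the cup at the start; origin at its centre. May be absent (4 to 7 balls are there)
- ball7: white ceramic drying ball, 17 mm diameter, 10 g, in the cup at the start; origin at its centre. May be absent (4 to 7 balls are there)
- jar1: closed squat sample jar, amber with white cap, 34 mm diameter, 38 mm high, 60 g, standing on the bench; origin: centre of its underside, z up. May be absent (2 or 3 jars are there)
- jar2: closed squat sample jar, amber with white cap, 34 mm diameter, 38 mm high, 60 g, standing on the bench; origin: centre of its underside, z up. May be absent (2 or 3 jars are there)
- jar3: closed squat sample jar, amber with white cap, 34 mm diameter, 38 mm high, 60 g, standing on the bench; origin: centre of its underside, z up. May be absent (2 or 3 jars are there)
- tissue_roll: bystander: white tissue roll, 100 mm diameter, 100 mm high, standing; origin: centre of its underside
- spray_bottle: bystander: white spray bottle with red head, 74 mm diameter, 195 mm high; origin: centre of its underside
Mind the look-alikes: they are no part of the job. What is shaped like the jar2 but black or green is not meant.

How it is judged:
By the outcome, as a careful person would: the job done as asked, in the order asked, and still so for the second after the job is handed in, with the robot touching nothing.
Of ball1, ball2, ball3, ball4, ball5, ball6, ball7 only 4 to 7 are there at a start; the rules pass over those that are not, and their reading is None.
Of jar1, jar2, jar3 only 2 to 3 are there at a start; the rules pass over those that are not, and their reading is None.
At some moment in a run one of jar1, jar2, jar3, lid may be knocked a few centimetres aside while the robot is not near it.
It also fails if it takes over 208 s, if anything falls off the work surface, if the arm or the gripper's body presses on something with over 40 N, if the wrist force passes 120 N, or if a joint passes its speed limit or range.

## Working session

There is one attempt and no reset: what is moved stays moved. The work goes in short steps, each a Python script; the robot and the scene stay as the last script left them, time stands still between calls to the robot, and variables do not carry over. Pictures are saved under pics/ and viewed, about 12 in all and at most 16, crops included, and the job is handed in when it is done.

```bash
mkdir -p pics
python3 - <<'E'
from station import r
import cv2
for n in ["top","side"]:
    s=r.snapshot(n); cv2.imwrite(f"pics/{n}0.png",s["frame"][:,:,::-1]); print(n,s["fx"],s["cx"],s["cy"],s["R"],s["t"])
s=r.sense();print(s)
E
```

```text
top 449.28412761883817 314.9920082297738 199.95560142917947 [[ 0.01316886 -0.99989146 -0.00660695]
 [-0.98739785 -0.01196159 -0.15780499]
 [ 0.15770883  0.0086018  -0.98744819]] [0.07576844 0.61962994 1.27928076]
side 361.0983866017981 318.0623277036244 204.13078965873743 [[-0.99278067 -0.11879386  0.01656956]
 [-0.07560464  0.5125382  -0.85532949]
 [ 0.09311536 -0.85040732 -0.51781939]] [0.58276133 0.07868852 0.90048177]
{'clock': 0.1, 'joints': array([ 6.06351363e+01,  5.25912755e+00,  7.05725165e+01, -1.29480077e-03,
        1.04267084e+02, -3.24802466e+00]), 'joint_vel': array([-0.02648989, -0.05751665, -0.09451436,  0.04319628, -0.00258187,
       -0.05409523]), 'joint_torque': array([ 3.25642613e-03, -4.47859561e+01, -4.07565200e+01,  7.00973673e-02,
        2.85925629e-02, -8.87467763e-05]), 'tcp_pos': array([0.2641488 , 0.53878952, 0.40364048]), 'orientation': array([-1.79901360e+02, -4.34035601e-03,  1.53882839e+02]), 'contact_force': array([0.4398464 , 0.62178401, 1.03159746]), 'torque': array([ 0.02088084, -0.0002625 ,  0.02135845]), 'opening': 0.08765433090243328}
```

View pics/top0.png

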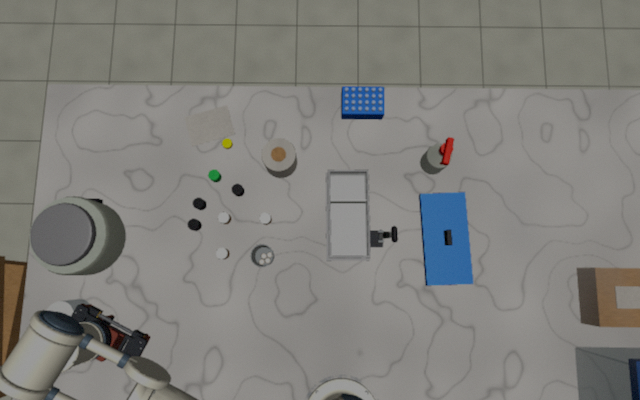

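View pics/side0.png

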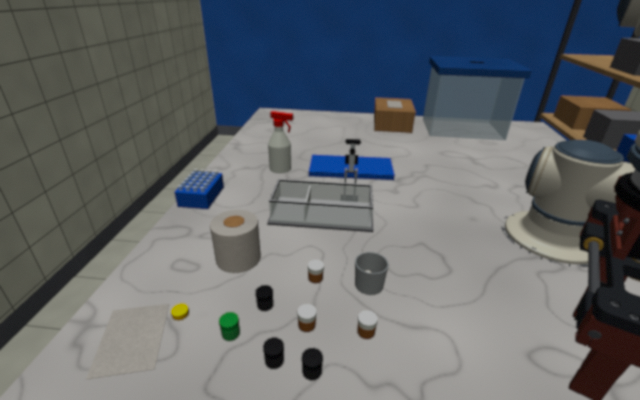

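```bash
cat > h.py <<'E'
from station import r
import numpy as np, cv2
from scipy.spatial.transform import Rotation as Ro
def px(s,u,v,z):
    d=s["R"].T@np.array([(u-s["cx"])/s["fx"],(v-s["cy"])/s["fy"],1]); c=-s["R"].T@s["t"]
    return c+d*(z-c[2])/d[2]
def proj(s,X):
    p=s["R"]@np.array(X,float)+s["t"]; return np.array([s["fx"]*p[0]/p[2]+s["cx"],s["fy"]*p[1]/p[2]+s["cy"]])
def save(s,name,crop=None,k=1):
    f=s["frame"][:,:,::-1]
    if crop: x0,y0,x1,y1=crop; f=f[y0:y1,x0:x1]
    cv2.imwrite("pics/"+name,cv2.resize(f,None,fx=k,fy=k,interpolation=cv2.INTER_CUBIC))
def blobs(mask,lo=5,hi=1e9):
    n,l,st,c=cv2.connectedComponentsWithStats(mask.astype(np.uint8))
    return [(c[i],st[i]) for i in range(1,n) if lo<=st[i][4]<=hi]
E
python3 - <<'E'
from h import *
s=r.snapshot("top"); save(s,"crop1.png",(180,160,480,300),2.66)
f=s["frame"].astype(int); g=f.mean(2)
hsv=cv2.cvtColor(s["frame"],cv2.COLOR_RGB2HSV)
print("lid")
m=(hsv[...,0]>95)&(hsv[...,0]<125)&(hsv[...,1]>150); m[:, :400]=0; m[:,500:]=0
m2=(m*255).astype(np.uint8)
c=max(cv2.findContours(m2,0,2)[0],key=cv2.contourArea); q=cv2.boxPoints(cv2.minAreaRect(c))
P=np.array([px(s,*p,.02) for p in q]);print(P,P.mean(0))
for u,v in [(224,218),(265,218),(222,253)]:
    w=g[v-8:v+9,u-8:u+9]; mm=w>np.percentile(w,85); 
    print(u,v,w.astype(int)[8],px(s,u,v,.038))
print("cup",px(s,263,255,.06))
for u,v in [(328,170),(369,170),(371,259),(328,260)]: print(px(s,u,v,.07))
print("bar",px(s,394,234,.17), "handle",px(s,448,238,.052),'roll',px(s,279,154,.1),'spray',px(s,440,155,.1))
E
```

```text
lid
[[ 0.6447087  -0.2306953   0.02      ]
 [ 0.6569005  -0.36963528  0.02      ]
 [ 0.38307482 -0.37892239  0.02      ]
 [ 0.37141254 -0.24439549  0.02      ]] [ 0.51402414 -0.30591211  0.02      ]
224 218 [137 134 143 156 153 154 155 156 156 156 155 156 140  91  46 107 135] [0.56294476 0.35305372 0.038     ]
265 218 [141 141 149 156 154 156 155 155 156 155 155 155 155 124 105 137 143] [0.56445298 0.23127308 0.038     ]
222 253 [141 143 149 156 157 157 154 156 155 155 155 155 150 116  49  99 134] [0.45966276 0.35426098 0.038     ]
cup [0.45462548 0.23109575 0.06      ]
[0.70504087 0.04632736 0.07      ]
[ 0.70644577 -0.07418715  0.07      ]
[ 0.44694114 -0.07837879  0.07      ]
[0.44252422 0.04406931 0.07      ]
bar [ 0.51053391 -0.12805638  0.17      ] handle [ 0.51092486 -0.30448163  0.052     ] roll [0.74388174 0.18902516 0.1       ] spray [ 0.74621392 -0.27565014  0.1       ]
```

View pics/crop1.png

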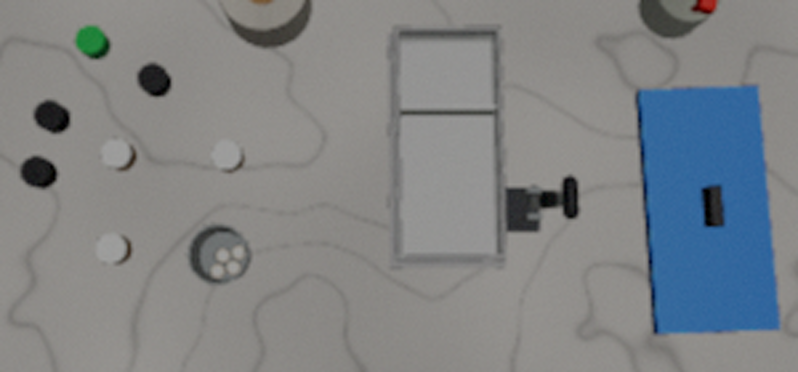

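Jars: the white caps on amber at top-view (224,218), (265,218), (222,253) fit. The black ones at (199,204), (194,225), (238,190) and the green one at (214,175) are look-alikes. The cup at (263,255) shows 4 balls. The box's +x points along world +x, with the clamp on the -y side.

```bash
cat >> h.py <<'E'
def caps(s,z=.038):
    f=s["frame"].astype(int); g=f.mean(2); m=(g>148)&((f.max(2)-f.min(2))<25)
    m[:,:205]=0; m[:,300:]=0; m[:165]=0; m[290:]=0
    return [(c.round(1),int(st[4]),px(s,c[0],c[1],z).round(4)) for c,st in blobs(m,30,160)]
def down(yaw): return [180,0,yaw]
def tool(a,z):  # tool z axis a, tool y (jaw) axis closest to z
    a=np.array(a,float);a/=np.linalg.norm(a); y=np.array(z,float); y-=a*(a@y); y/=np.linalg.norm(y)
    return Ro.from_matrix(np.c_[np.cross(y,a),y,a])
E
python3 - <<'E'
from h import *
s=r.snapshot("top"); print(*caps(s),sep="\n")
r.reach([.575,-.016,.5],down(90)); s=r.snapshot("wrist"); save(s,"w1.png"); print(s["fx"],s["R"].round(3),s["t"].round(3),r.sense()["clock"],r.sense()["joints"].round(1))
for p in [(0,0,.07),(.1,0,.07)]: print(proj(s,np.array(p)+[.575,-.016,0]))
# cup IK
C=np.array([.4546,.2311,.04]); B=np.array([.657,-.02,.13])
def ok(g,R): return r.inverse_kinematics(list(g-.163*R.as_matrix()[:,2]),list(R.as_euler("xyz",degrees=True)))
for az in range(-180,180,30):
  for phi in (20,35):
    h=np.array([np.cos(np.radians(az)),np.sin(np.radians(az)),0]); p=np.radians(phi)
    a=h*np.cos(p)-[0,0,np.sin(p)]
    for sg in (1,-1):
      R=tool(a,sg*np.cross([0,0,1],h)); q=ok(C,R)
      if q is None: continue
      out=[]
      for g in range(-180,180,30):
        R0=Ro.from_euler("z",g,degrees=True)*R; hh=R0.apply(R.inv().apply(h))
        # forward tilt about jaw axis
        ax=np.cross([0,0,1],hh)
        for t in (110,125):
          q2=ok(B,Ro.from_rotvec(ax*np.radians(t))*R0)
          if q2 is not None: out.append(("F",g,t))
        for sb in (-1,1):
          for b in (150,):
            q2=ok(B,R0*Ro.from_euler("z",sb*b,degrees=True))
            if q2 is not None: out.append(("B",g,sb*b))
      print(az,phi,sg,np.round(q).astype(int),out)
E
```

```text
(array([222.8, 216.9]), 77, array([0.5662, 0.3568, 0.038 ]))
(array([264.5, 217.3]), 84, array([0.5664, 0.2329, 0.038 ]))
(array([220.8, 252.8]), 88, array([0.4603, 0.3577, 0.038 ]))
299.2363004546699 [[ 1.     0.001 -0.   ]
 [ 0.001 -0.96   0.281]
 [-0.    -0.281 -0.96 ]] [-0.574 -0.075  0.478] 2.5417 [ -4.9   3.8  62.3   0.  114.   -5. ]
[316.01573167 173.92438208]
[388.05464487 174.01807283]
-180 20 1 [ 14  50  55  22 142 113] [('F', -180, 110), ('B', -180, -150), ('B', -180, 150), ('F', -150, 110), ('F', -150, 125), ('B', -150, -150), ('B', -150, 150), ('F', -120, 110), ('B', -120, -150), ('B', -120, 150), ('B', -90, -150), ('B', -90, 150), ('B', -60, -150), ('B', -60, 150), ('F', -30, 110), ('F', 0, 110), ('F', 0, 125), ('F', 30, 110), ('F', 30, 125), ('F', 60, 110), ('F', 60, 125), ('B', 60, -150), ('F', 90, 110), ('F', 90, 125), ('B', 90, -150), ('F', 120, 110), ('F', 120, 125), ('B', 120, -150), ('F', 150, 110), ('F', 150, 125), ('B', 150, -150)]
-180 20 -1 [ 14  50  55  22 142 -67] [('F', -180, 110), ('B', -180, -150), ('F', -150, 110), ('F', -150, 125), ('B', -150, 150), ('
[... 18426 characters left out ...]
B', 60, -150), ('F', 90, 110), ('F', 90, 125), ('B', 90, -150), ('F', 120, 110), ('F', 120, 125), ('B', 120, -150), ('F', 150, 110), ('F', 150, 125), ('B', 150, -150)]
150 35 -1 [  5  30  76  33 119 -51] [('F', -180, 110), ('B', -180, -150), ('B', -180, 150), ('B', -150, -150), ('B', -150, 150), ('F', -120, 110), ('B', -120, -150), ('F', -90, 110), ('F', -90, 125), ('B', -90, 150), ('F', -60, 110), ('F', -60, 125), ('B', -60, 150), ('F', -30, 110), ('F', -30, 125), ('B', -30, 150), ('F', 0, 110), ('F', 0, 125), ('B', 0, 150), ('F', 30, 110), ('B', 60, -150), ('B', 60, 150), ('B', 90, -150), ('B', 90, 150), ('B', 120, -150), ('B', 120, 150), ('F', 150, 110), ('B', 150, -150), ('B', 150, 150)]
```

View pics/w1.png

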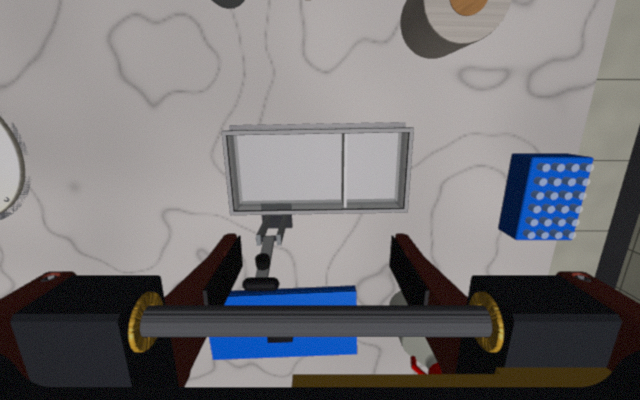

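```bash
cat >> h.py <<'E'
def pick(x,y,yaw=90,g=.030):
    r.reach([x,y,.30],down(yaw)); r.servo_line([x,y,.163+g],speed=.2); r.grab(15)
    o=r.sense()["opening"]; r.servo_line([x,y,.34],speed=.3); return o
def W(x,y): # box -> world
    b=np.radians(BY); return np.array([BX+x*np.cos(b)-y*np.sin(b),BY0+x*np.sin(b)+y*np.cos(b)])
def place(bx,by,ang,g=.030):
    x,y=W(bx,by); r.reach([x,y,.34],down(ang+BY)); r.servo_line([x,y,.163+g+.0145],speed=.25); r.let_go(); r.servo_line([x,y,.32],speed=.3)
E
python3 - <<'E'
from h import *
s=r.snapshot("wrist")
P=np.array([px(s,u,v,.07)[:2] for u,v in [(224,132),(413,128),(409,214),(231,215)]]); print(P.round(4))
print(P.mean(0), np.linalg.norm(P[1]-P[0]),np.linalg.norm(P[2]-P[3]),np.linalg.norm(P[3]-P[0]),np.linalg.norm(P[2]-P[1]))
d1=P[1]-P[0];d2=P[2]-P[3];print(np.degrees(np.arctan2(*d1[::-1])),np.degrees(np.arctan2(*d2[::-1])))
t=r.snapshot("top")
for S,n in((s,"w"),(t,"t")):
    g=cv2.cvtColor(S["frame"],cv2.COLOR_RGB2GRAY)
    # sample inner edges: cross wall
    c=(g[160:185,330:360] if n=="w" else g[195:208,330:368]).mean(0 if n=="w" else 1); print(n,c.astype(int))
f=cv2.resize(s["frame"][110:230,210:430],None,fx=3.5,fy=3.5,interpolation=cv2.INTER_CUBIC); cv2.imwrite("pics/box.png",f[:,:,::-1])
E
```

```text
[[ 0.4521  0.0406]
 [ 0.7039  0.0461]
 [ 0.7093 -0.0744]
 [ 0.4523 -0.0763]]
[ 0.57936551 -0.01601892] 0.2518665115197073 0.2570237312941131 0.11689634821985846 0.1206381930949203
1.2542875705682617 0.4219591983212556
w [178 178 177 177 178 178 178 177 178 179 171 130  81 100 168 189 188 181
 178 177 178 178 178 178 178 178 178 178 177 178]
t [ 68  65  68  76  92  98  98  98  98  92  95 100  91]
```

View pics/box.png

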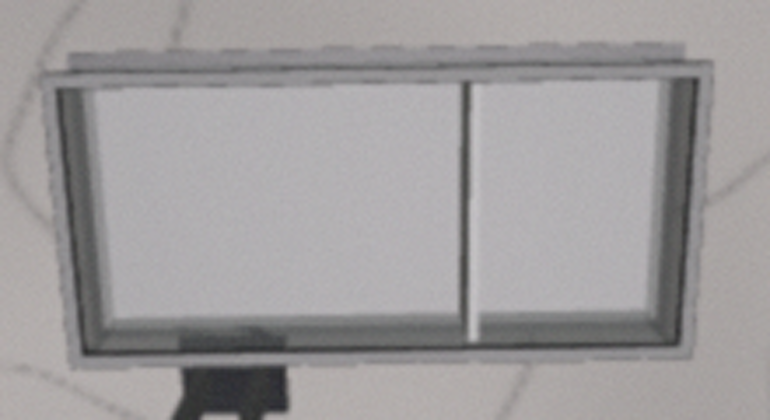

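Run:
```python
from h import *
s=r.snapshot("wrist")
P=np.array([px(s,u/3.5+210,v/3.5+110,.07)[:2] for u,v in [(42,72),(713,62),(692,358),(72,367)]]); print(P.round(4),P.mean(0))
for d in (P[1]-P[0],P[2]-P[3],P[0]-P[3],P[1]-P[2]): print(np.linalg.norm(d),np.degrees(np.arctan2(d[1],d[0])))
```

```text
[[ 0.4496  0.0423]
 [ 0.7048  0.0463]
 [ 0.7072 -0.072 ]
 [ 0.4517 -0.0763]] [ 0.57831565 -0.01494106]
0.25528505642077964 0.8906532333431055
0.2556005589677541 0.9437058106226313
0.1185635243073216 91.00520738095165
0.11832790565044524 91.15815341082084
```

```bash
sed -i '3a BX,BY0,BY=.5783,-.0149,1.0' h.py
python3 - <<'E'
from h import *
tg=[(-.073,-.004,45),(-.013,-.004,45),(-.043,.032,90)]
c=caps(r.snapshot("top")); print(c)
J=sorted([k[2] for k in c],key=lambda p:p[1])[0]   # one nearest the box
print(pick(J[0],J[1]), r.sense()["clock"])
save(r.snapshot("wrist"),"w2.png")
place(*tg[0]); print(r.sense()["clock"],r.sense()["contact_force"].round(1))
save(r.snapshot("wrist"),"w3.png")
print(caps(r.snapshot("top")))
E
python3 -c "
import cv2,numpy as np
cv2.imwrite('pics/w23.png',cv2.resize(np.vstack([cv2.imread('pics/w2.png')[:300],cv2.imread('pics/w3.png')[:300]]),None,fx=.9,fy=.9))"
```

```text
[(array([222.8, 216.9]), 82, array([0.5663, 0.3569, 0.038 ])), (array([264.4, 217.3]), 91, array([0.5665, 0.2333, 0.038 ])), (array([220.8, 252.9]), 91, array([0.4599, 0.3577, 0.038 ]))]
0.033448208971660516 6.1583
9.3917 [-0.1 -0.6 -0.8]
[(array([222.8, 216.8]), 78, array([0.5664, 0.3568, 0.038 ])), (array([220.8, 252.8]), 88, array([0.4603, 0.3579, 0.038 ]))]
```

View pics/w23.png

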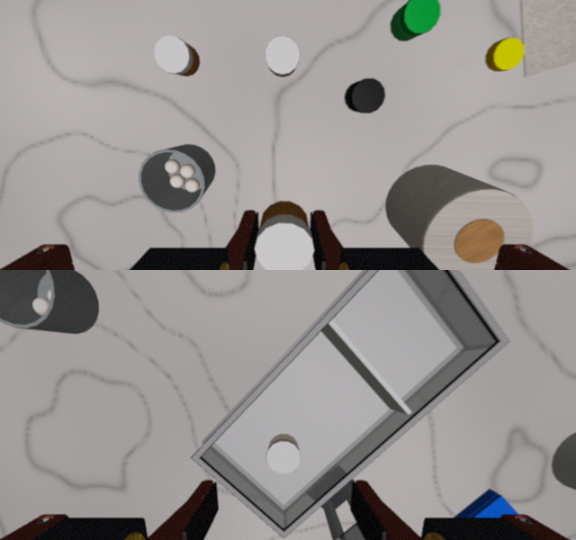

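Held jar is amber with a white cap; it now stands in the bay. Next, the other two.

```bash
python3 - <<'E'
from h import *
for t in [(-.013,-.004,45),(-.043,.032,90)]:
    c=caps(r.snapshot("top")); print([k[2] for k in c])
    J=sorted([k[2] for k in c],key=lambda p:-p[0])[0]
    print(pick(J[0],J[1])); place(*t); print(r.sense()["clock"])
r.reach([.575,0.02,.5],down(90))
s=r.snapshot("wrist"); save(s,"w4.png"); t=r.snapshot("top"); save(t,"t4.png",(180,160,480,300),2.66)
E
python3 -c "
import cv2,numpy as np
a=cv2.imread('pics/t4.png');b=cv2.imread('pics/w4.png')[80:290,150:500];b=cv2.resize(b,None,fx=.95,fy=.95)
o=np.zeros((a.shape[0]+b.shape[0],a.shape[1],3),np.uint8);o[:a.shape[0]]=a;o[a.shape[0]:,:b.shape[1]]=b;cv2.imwrite('pics/v4.png',o);print(o.shape)"
```

```text
[array([0.5664, 0.3568, 0.038 ]), array([0.4603, 0.3579, 0.038 ])]
0.033504402877086045
16.7333
[array([0.46  , 0.3578, 0.038 ])]
0.033501167958675984
23.925
(572, 798, 3)
```

View pics/v4.png

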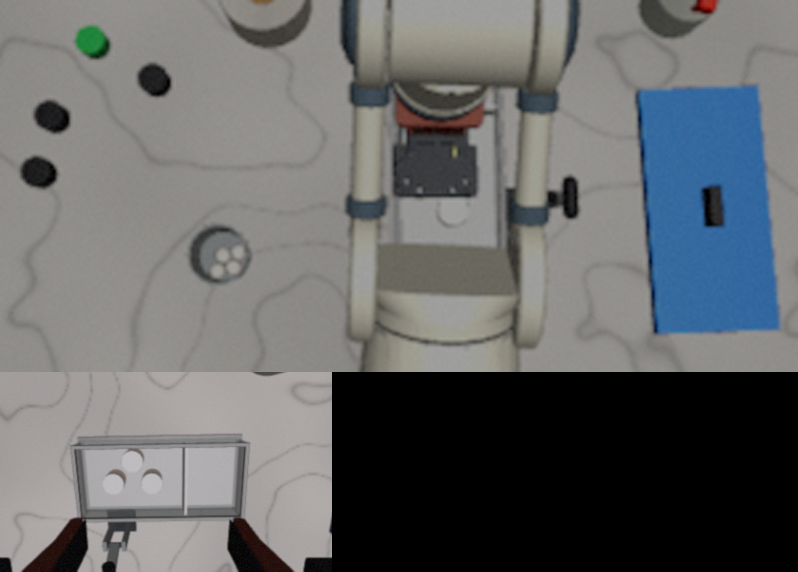

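All three jars are upright in the bay and the cup is untouched at top px (262.7,255.9). Next I plan and check the cup path.

```bash
cat > cup.py <<'E'
from h import *
G=.035
C=px(r.snapshot("top"),262.7,255.6,.06); C[2]=G+.001
p=np.radians(20); R0=tool([0,-np.cos(p),-np.sin(p)],[1,0,0])
def tcp(g,R): return list(np.array(g)-.163*R.as_matrix()[:,2])
def eu(R): return list(R.as_euler("xyz",degrees=True))
def tilt(t): return Ro.from_rotvec([np.radians(t),0,0])*R0   # mouth tips towards -y
b=W(.082,.027); H=np.array([b[0],b[1],.125])
E
python3 - <<'E'
from cup import *
print(C,H,eu(R0))
up=[0,0,1]
print(tilt(90).apply(R0.inv().apply(up)))
seq=[(C+[0,.10,.17],0),(C+[0,.10,.037],0),(C,0),(C+[0,0,.2],0),(H+[0,0,.11],0),(H,0)]+[(H,t) for t in range(10,121,10)]
for g,t in seq: 
    q=r.inverse_kinematics(tcp(g,tilt(t)),eu(tilt(t))); print(t,None if q is None else np.round(q,0))
E
```

```text
[0.45289918 0.23190608 0.036     ] [0.6598163  0.01352699 0.125     ] [np.float64(180.0), np.float64(70.00000000000003), np.float64(90.0)]
[ 0.00000000e+00 -1.00000000e+00  2.47837862e-16]
0 [ 52.  39.  55. -56. 136.  28.]
0 [ 52.  46.  58. -48. 130.  40.]
0 [ 47.  38.  75. -48. 120.  43.]
0 [ 47.  25.  70. -58. 131.  26.]
0 [ 23.  29.  64. -67. 111.  12.]
0 [ 23.  35.  68. -64. 107.  22.]
10 [ 22.  31.  69. -56. 103.  20.]
20 [ 19.  26.  70. -47. 101.  17.]
30 [ 16.  23.  70. -39.  98.  14.]
40 [ 12.  19.  71. -29.  96.  11.]
50 [  8.  17.  71. -20.  95.   7.]
60 [  3.  16.  71. -10.  94.   3.]
70 [-2. 15. 72. -0. 94. -2.]
80 [-7. 15. 72. 10. 94. -6.]
90 [-11.  16.  72.  20.  96. -10.]
100 [-16.  18.  72.  29.  98. -14.]
110 [-20.  21.  72.  38. 100. -17.]
120 [-23.  25.  71.  46. 103. -20.]
```

Run:
```python
from cup import *
def L(g,t=0,v=.2): r.servo_line(tcp(g,tilt(t)),eu(tilt(t)),speed=v)
r.reach(tcp(C+[0,.10,.17],R0),eu(R0)); L(C+[0,.10,.037]); L(C,v=.12); r.grab(20)
s=r.sense(); print("open",s["opening"],s["clock"],s["contact_force"].round(1))
if s["opening"]>.055:
    L(C+[0,0,.2]); L(H+[0,0,.11]); L(H)
    for t in (25,50,65,75): L(H,t,.15)
    for t in range(80,121,5): L(H,t,.06)
    r.wait(.6); print(r.sense()["clock"]); save(r.snapshot("side"),"s5.png",(150,100,500,300),2)
```

```text
open 0.06406102879750286 28.6 [-0.8  0.6  0.2]
38.1667
```

View pics/s5.png

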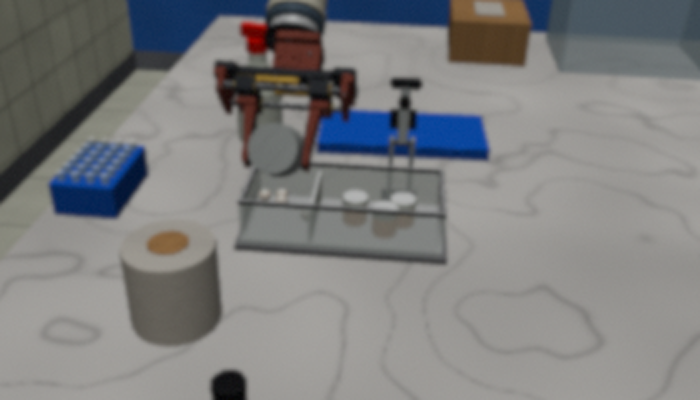

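```bash
python3 - <<'E'
from cup import *
def L(g,t=0,v=.2): r.servo_line(tcp(g,tilt(t)),eu(tilt(t)),speed=v)
C=np.array([0.4529,0.2319,.037])
L(H,120,.1)
for t in (100,75,50,25,0): L(H,t,.2)
L(H+[0,0,.11]); L(C+[0,0,.2]); L(C+[0,0,.02],v=.2); L(C,v=.04); print(r.sense()["contact_force"])
r.let_go(); L(C+[0,.10,.037]); L(C+[0,.10,.17],v=.3); print(r.sense()["clock"])
r.reach([.575,.02,.5],down(90)); save(r.snapshot("wrist"),"w6.png",(210,80,450,230),3)
r.reach([.5,-.15,.5],down(90)); t=r.snapshot("top"); save(t,"t6.png",(180,180,480,280),2.66); print(r.sense()["clock"])
E
python3 -c "
import cv2,numpy as np
a=cv2.imread('pics/t6.png')[:,:720];b=cv2.resize(cv2.imread('pics/w6.png'),(512,320))
o=np.zeros((a.shape[0]+b.shape[0],720,3),np.uint8);o[:a.shape[0]]=a;o[a.shape[0]:,:512]=b;cv2.imwrite('pics/v6.png',o);print(o.shape)"
```

```text
[-0.28478228  1.05557872 -1.5272538 ]
47.2583
49.475
(586, 720, 3)
```

View pics/v6.png

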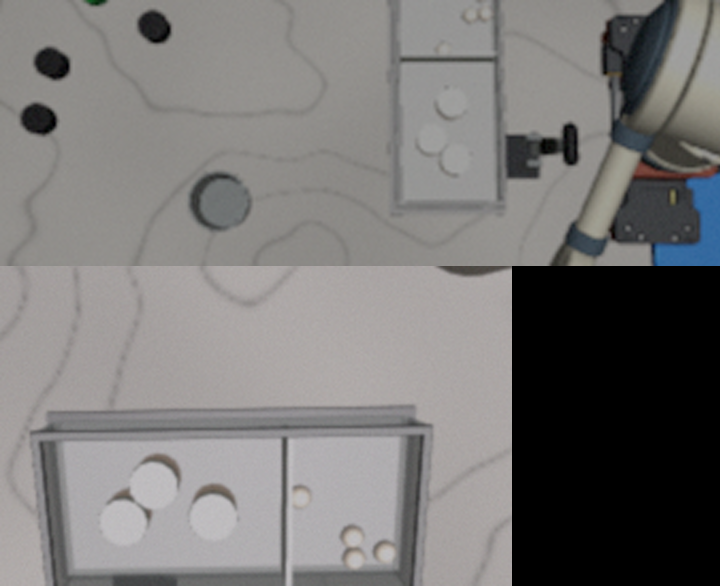

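Cup is upright and empty, four balls are in the ball bay, none astray. Now I measure the lid from close by.

```bash
cat >> h.py <<'E'
def lid(s,z,clip=None):
    hsv=cv2.cvtColor(s["frame"],cv2.COLOR_RGB2HSV)
    m=((hsv[...,0]>95)&(hsv[...,0]<125)&(hsv[...,1]>130)).astype(np.uint8)*255
    if clip is not None: m[:,:clip[0]]=0; m[:,clip[1]:]=0
    c=max(cv2.findContours(m,0,2)[0],key=cv2.contourArea)
    pts=np.array([px(s,*p[0],z)[:2] for p in c],np.float32)*1000
    (cx,cy),(w,h),a=cv2.minAreaRect(pts); return cx/1000,cy/1000,w,h,a
E
python3 - <<'E'
from h import *
r.reach([.512,-.305,.5],down(90)); s=r.snapshot("wrist"); save(s,"w7.png"); print(lid(s,.02))
for y in (0,180):
  for p in ([.512,-.305,.205],[.578,-.015,.42],[.578,-.015,.26]):
    q=r.inverse_kinematics(p,down(y+1)); print(y,None if q is None else np.round(q))
E
```

```text
(0.5124312133789063, -0.30789627075195314, 272.39410400390625, 134.71876525878906, 2.8651537895202637)
0 [-34.   8.  88.  -0.  84.  55.]
0 [ -5.   2.  72.  -0. 106.  84.]
0 [-5.  3. 88. -0. 89. 84.]
180 [ -34.    8.   88.    0.   84. -125.]
180 [ -5.   2.  72.   0. 106. -96.]
180 [ -5.   3.  88.   0.  89. -96.]
```

View pics/w7.png

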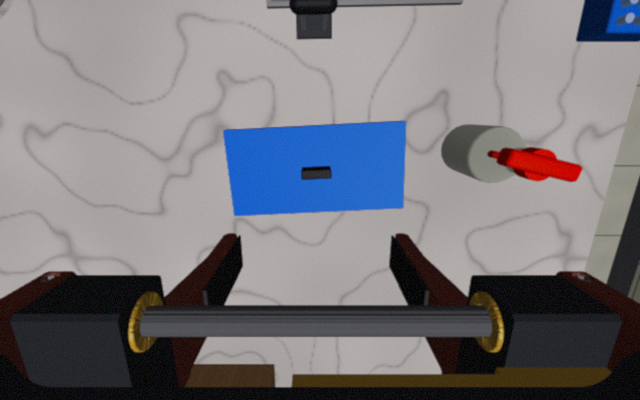

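Run:
```python
from h import *
x,y=.5124,-.3079; g=.163+.042
r.reach([x,y,.32],down(2.8)); r.servo_line([x,y,g],speed=.2); r.grab(40); print(r.sense()["opening"])
r.servo_line([x,y,.43],speed=.2); print(r.sense()["contact_force"].round(1),r.sense()["opening"])
r.reach([BX,BY0,.43],down(BY)); r.servo_line([BX,BY0,g+.078],speed=.15)
f0=r.sense()["contact_force"]; print(r.sense()["clock"],f0.round(1)); save(r.snapshot("side"),"s8.png",(220,120,420,250),3.5)
for z in (.074,.071,.068,.065,.062,.059,.057,.056):
    r.servo_line([BX,BY0,g+z],speed=.04); s=r.sense(); df=s["contact_force"]-f0; print(z,df.round(1),(s["tcp_pos"][2]-g).round(4))
    if np.linalg.norm(df)>10: break
```

```text
0.013782437295711287
[ 0.8  0.5 -3.3] 0.013478947326285177
56.9583 [-0.1  0.8 -2.3]
0.074 [ 0.4 -0.8 -0.9] 0.074
0.071 [-0.6 -0.2 -0.2] 0.0706
0.068 [ 0.4 -0.2 -0.3] 0.0676
0.065 [-0.2 -0.6 -0.7] 0.0647
0.062 [ 0.1 -1.8 -0.2] 0.0617
0.059 [ 0.5 -0.2 -0.1] 0.0587
0.057 [-0.6 -1.1 -0.3] 0.0568
0.056 [-0.4 -0.6 -0.6] 0.056
```

View pics/s8.png

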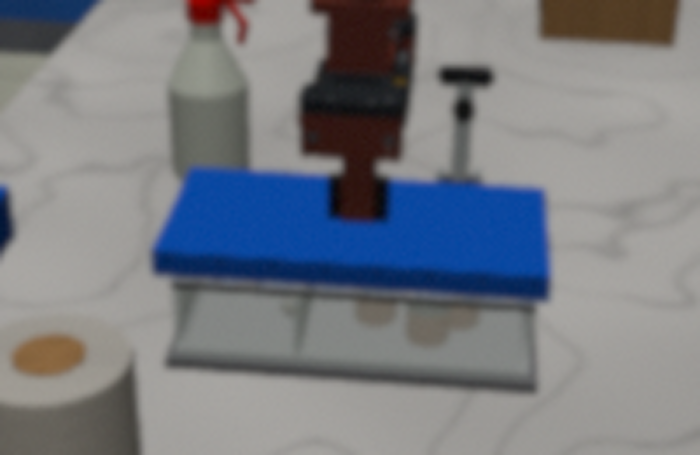

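Lid went down freely to its seated height (0.056). Release, retreat and read the clamp angle.

```bash
python3 - <<'E'
from h import *
r.let_go(); r.servo_line([BX,BY0,.45],speed=.25); r.reach([.45,-.30,.45],down(90)); r.grab(10)
t=r.snapshot("top"); s=r.snapshot("side"); print(r.sense()["clock"])
save(t,"t9.png",(300,150,440,280),4); save(s,"s9.png",(220,120,420,250),3.5)
print("lid top",lid(t,.076,(300,400)))
hx,hy=W(-.07,-.087)
for a in np.arange(1.7,2.15,.05): 
    X=[hx,hy+.08*np.cos(a),.092+.08*np.sin(a)]; print(round(a,2),proj(t,X).round(1),proj(s,X).round(1))
E
python3 -c "
import cv2,numpy as np
a=cv2.resize(cv2.imread('pics/t9.png'),(400,371));b=cv2.resize(cv2.imread('pics/s9.png'),(400,260))
o=np.hstack([a[:371],np.vstack([b,np.zeros((111,400,3),np.uint8)])]);cv2.imwrite('pics/v9.png',o)"
```

```text
64.4
lid top (0.5797138061523438, -0.014625053405761718, 268.8468017578125, 135.33609008789062, 1.3465269804000854)
1.7 [388.6 234.2] [353.2 142. ]
1.75 [390.  234.2] [353.2 141.6]
1.8 [391.4 234.2] [353.2 141.4]
1.85 [392.8 234.3] [353.3 141.2]
1.9 [394.2 234.3] [353.3 141.1]
1.95 [395.5 234.4] [353.3 141.1]
2.0 [396.8 234.5] [353.3 141.2]
2.05 [398.  234.5] [353.3 141.3]
2.1 [399.2 234.6] [353.3 141.5]
```

View pics/v9.png

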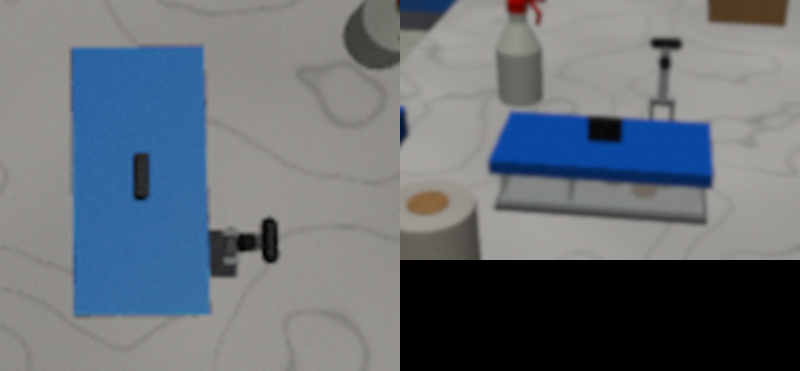

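Lid is level over the rim at (0.580,-0.015). Clamp reads about 1.91 rad (bar at top px 394.5,234).

```bash
python3 - <<'E'
from h import *
hx,hy=W(-.07,-.087)
def bar(a): return hy+.08*np.cos(a),.092+.08*np.sin(a)
def T(y,z,v=.1): r.servo_line([hx,y,z+.182],down(90+BY),speed=v)
def F(n): s=r.sense(); print(n,(s["contact_force"]).round(1),round(s["clock"],1))
y,z=bar(1.91)
r.reach([hx,y-.05,.182+z+.05],down(90+BY)); T(y-.05,z-.012,.2); F("start")
for a in np.arange(1.9,1.0,-.1):
    y,z=bar(a); T(y-.018,z-.012+.010*np.clip((1.9-a)/.6,0,1)); 
    if round(a*10)%3==0: F(round(a,2))
T(y-.05,z+.01,.15); T(y-.05,z+.05,.2)
t=r.snapshot("top"); s=r.snapshot("side")
save(t,"t10.png",(300,150,440,280),4); save(s,"s10.png",(280,100,420,220),4)
for a in (.9,1.,1.1,1.2): y,z=bar(a); print(a,proj(t,[hx,y,z]).round(1),proj(s,[hx,y,z]).round(1))
E
python3 -c "
import cv2,numpy as np
a=cv2.resize(cv2.imread('pics/t10.png'),(400,371));b=cv2.resize(cv2.imread('pics/s10.png'),(400,371))
cv2.imwrite('pics/v10.png',np.hstack([a,b]))"
```

```text
start [ 0.7 -0.   0.5] 65.5
1.8 [-0.1 -0.4  0.3] 66.2
1.5 [ 0.3  0.5 -1.1] 67.0
1.2 [-0.8  0.3 -0.1] 67.7
0.9 [365.2 234.4] [351.9 156.9]
1.0 [367.8 234.3] [352.1 154.2]
1.1 [370.6 234.2] [352.3 151.6]
1.2 [373.5 234.1] [352.5 149.3]
```

View pics/v10.png

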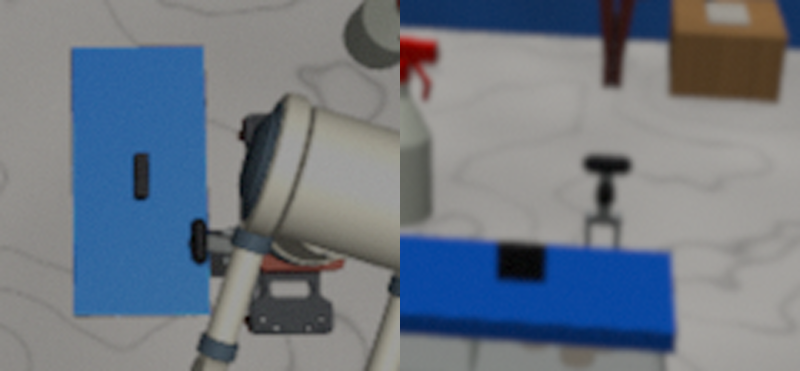

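```bash
python3 - <<'E'
from h import *
hx,hy=W(-.07,-.087)
def bar(a): return hy+.08*np.cos(a),.092+.08*np.sin(a)
def T(y,z,v=.1): r.servo_line([hx,y,z+.182],down(90+BY),speed=v)
y,z=bar(1.05); T(y-.05,z+.05,.2); T(y+.004,z+.05,.2); f0=r.sense()["contact_force"]
for a in list(np.arange(1.05,.04,-.1))+[.05,.03,.015,0,-.015,-.03,-.045]:
    y,z=bar(a); T(y+.004*max(a,0),z+.008,.1 if a>.1 else .03); d=r.sense()["contact_force"]-f0
    if a<.2: print(round(a,3),d.round(1),(r.sense()["tcp_pos"][2]-.182).round(4))
    if d[2]>7: break
y,z=bar(0); T(y,z+.06,.2); T(y,z+.15,.3); r.let_go(); r.reach([.40,-.32,.45],down(90))
t=r.snapshot("top"); s=r.snapshot("side"); print(r.sense()["clock"])
save(t,"t11.png",(200,150,480,290),2.8); save(s,"s11.png",(240,120,440,240),4)
print("lid",lid(t,.076,(300,400)))
for a in (-.1,0,.1,.2): y,z=bar(a); print(a,proj(t,[hx,y,z]).round(1),proj(s,[hx,y,z]).round(1))
E
python3 -c "
import cv2,numpy as np
a=cv2.resize(cv2.imread('pics/t11.png'),(560,280));b=cv2.resize(cv2.imread('pics/s11.png'),(560,320))
cv2.imwrite('pics/v11.png',np.vstack([a,b]))"
```

```text
0.15 [0.1 0.3 0.1] 0.1112
0.05 [ 0.7  0.6 -0.9] 0.1037
0.05 [-0.5  0.3 -0. ] 0.1041
0.03 [-0.9  0.2 -0.4] 0.1024
0.015 [-2.5  1.4  4.5] 0.1021
0 [-4.1  0.7 10. ] 0.1018
77.225
lid (0.5797086791992188, -0.014406059265136719, 268.8468017578125, 134.89801025390625, 1.3465269804000854)
-0.1 [352.1 236.3] [349.6 187. ]
0 [352.2 236.1] [349.8 184.4]
0.1 [352.5 235.9] [350.  181.5]
0.2 [353.2 235.6] [350.2 178.5]
```

View pics/v11.png

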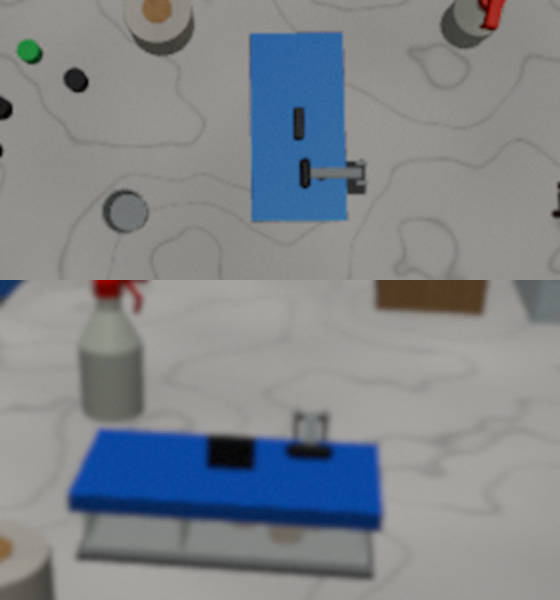

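Run:
```python
from station import r
r.wait(.3); r.hand_in(); print(r.sense()["clock"])
```

```text
the job is handed in; nothing more can be done
the job is handed in; nothing more can be done
```

The job is done and handed in at about 78 s of the 208 s allowed. I put the three amber jars upright in the jar bay, poured the drying balls into the ball bay, and stood the cup back on the bench. I then put on the lid and swung the clamp down.

- **Jars, balls and cup:** A picture taken before the lid went on showed all three jars upright. It also showed four balls in the ball bay, none on the bench, and the cup upright and empty.
- **Lid:** It slid down with no resistance to its seated height of 56 mm. Its measured position agrees with the box to within about 2 mm and 0.5°.
- **Clamp:** The bar met firm resistance, 10 N when I stopped pushing. The side view then put it at about 0 rad, with the lid unmoved. At that point the fingertip height read about 2 mm above the nominal value for 0 rad, which is within the stated tolerance.
- **Bystanders:** The tissue roll and spray bottle were not touched; I judged this from the pictures and did not measure them again.

No check failed.

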